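Swap the spice jars back to their own coasters

TASK

The four spice jars have been put back on one another's coasters: move each onto the coaster of the same colour as its lid, upright and inside the ring in the middle. A coaster has room for one jar only, so set jars aside on the empty cork coaster (or another free spot) on the way. Keep every jar upright throughout, never knock one over, and leave the garlic where it is.

Things in the scene. Friction and masses are not known exactly. Their poses are not given: they have to be found in the camera images.
- green_jar_mid (a point): spice jar with dark green lid and dark green body and a pale label, upright and round, loose: 36 mm diameter, 70 mm high, about 80 g, straight-sided; the point is its centre, half-way up (35 mm above its underside), z up. It stands on a coaster of another colour at the start.
- red_jar_mid (a point): spice jar with red lid and red-brown body and a pale label, upright and round, loose: 36 mm diameter, 76 mm high, about 80 g, straight-sided; the point is its centre, half-way up (38 mm above its underside), z up. It stands on a coaster of another colour at the start.
- blue_jar_mid (a point): spice jar with navy blue lid and navy blue body and a pale label, upright and round, loose: 36 mm diameter, 78 mm high, about 80 g, straight-sided; the point is its centre, half-way up (39 mm above its underside), z up. It stands on a coaster of another colour at the start.
- white_jar_mid (a point): spice jar with white lid and whitish body and a pale label, upright and round, loose: 36 mm diameter, 74 mm high, about 80 g, straight-sided; the point is its centre, half-way up (37 mm above its underside), z up. It stands on a coaster of another colour at the start.
- green_coaster_top (a point): dark green coaster, home of the jar with the dark green lid; flat round disc fixed to the worktop, 80 mm diameter, 6 mm thick, with a thin ring of 60 mm inner diameter printed on it; the point is the centre of its upper face (6 mm above the worktop), z up.
- red_coaster_top (a point): red coaster, home of the jar with the red lid; flat round disc fixed to the worktop, 80 mm diameter, 6 mm thick, with a thin ring of 60 mm inner diameter printed on it; the point is the centre of its upper face (6 mm above the worktop), z up.
- blue_coaster_top (a point): navy blue coaster, home of the jar with the navy blue lid; flat round disc fixed to the worktop, 80 mm diameter, 6 mm thick, with a thin ring of 60 mm inner diameter printed on it; the point is the centre of its upper face (6 mm above the worktop), z up.
- white_coaster_top (a point): white coaster, home of the jar with the white lid; flat round disc fixed to the worktop, 80 mm diameter, 6 mm thick, with a thin ring of 60 mm inner diameter printed on it; the point is the centre of its upper face (6 mm above the worktop), z up.
- cork_coaster_top (a point): brown cork coaster, no jar's home, empty at the start: a free spot; flat round disc fixed to the worktop, 80 mm diameter, 6 mm thick, with a thin ring of 60 mm inner diameter printed on it; the point is the centre of its upper face (6 mm above the worktop), z up.
- garlic_mid (a point): bulb of garlic, pinkish white, 54 mm across, 53 mm high, standing loose on the worktop among the coasters; the point is its centre, half-way up. A bystander.
Things that resemble listed ones, but are neither listed nor needed, are in the scene too. What is shaped like the part that bears green_jar_mid but orange or turquoise is not meant.

How it is judged (in metres and radians):
At the end, for the whole second after the job is handed in: Each jar stands upright (within 0.1 rad) and at rest, released, on the coaster of its lid's colour, its axis within 15 mm of the coaster's centre and its foot on the coaster (within 4 mm in height) (horizontal distance between green_jar_mid and green_coaster_top below 0.015 m and z of green_jar_mid in the frame of green_coaster_top between 0.031 and 0.039 m and angle between each of green_jar_mid, red_jar_mid, blue_jar_mid, white_jar_mid's own z axis and vertical below 0.1 rad and linear speed of each of green_jar, red_jar, blue_jar, white_jar below 0.02 m/s and horizontal distance between red_jar_mid and red_coaster_top below 0.015 m and z of red_jar_mid in the frame of red_coaster_top between 0.034 and 0.042 m and horizontal distance between blue_jar_mid and blue_coaster_top below 0.015 m and z of blue_jar_mid in the frame of blue_coaster_top between 0.035 and 0.043 m and horizontal distance between white_jar_mid and white_coaster_top below 0.015 m and z of white_jar_mid in the frame of white_coaster_top between 0.033 and 0.041 m); the robot touches nothing.
It fails at once if the jar with the dark green lid is tipped or knocked over (leans more than 0.5 rad) (angle between green_jar_mid's own z axis and vertical above 0.5 rad).
It fails at once if the jar with the red lid is tipped or knocked over (leans more than 0.5 rad) (angle between red_jar_mid's own z axis and vertical above 0.5 rad).
It fails at once if the jar with the navy blue lid is tipped or knocked over (leans more than 0.5 rad) (angle between blue_jar_mid's own z axis and vertical above 0.5 rad).
It fails at once if the jar with the white lid is tipped or knocked over (leans more than 0.5 rad) (angle between white_jar_mid's own z axis and vertical above 0.5 rad).
It fails at once if the garlic is pushed or carried more than 30 mm from its place (distance of garlic_mid from where it was at the start of the episode above 0.03 m).
It also fails if it takes over 118 s, if anything falls off the work surface, if the arm or the gripper's body presses on something with over 40 N, if the wrist force passes 120 N, or if a joint passes its speed limit or range.

ROBOT

A 6-joint arm with a two-finger parallel gripper is mounted at the origin on a cart in front of the work surface, level with it; the furniture and walls round the work are solid. World frame = base frame: x ahead of the robot, y to its left, z up, the work surface at z = 0. Lengths are in m, angles in degrees, forces in N, time in s.
With the tool pointing down it reaches from about 0.4 to 0.825 m from the base axis. Payload 7 kg.
Tool frame: the origin (TCP) lies between the finger pads; the fingertips stand 19 mm ahead of it and the grasp point (between the pads) is the TCP; x points along the fingers, y is the direction in which the jaws open and shut, and the axes are right-handed (so a half turn about x gives the same grasp; the last joint's range is limited). The gripper opens to 88 mm and grips with 3 to 60 N. Pads are 19 mm wide; open, the fingers measure 130 mm over their backs; the gripper's body (78 mm by 193 mm) begins 47 mm behind the grasp point.
Start: joints at [92.195, 20.546, 0.682, 0, -70.136, -16.507], TCP at [0.167, 0.654, 0.246] pointing down, gripper open.
Joint ranges: [-176.03, 176.03], [-82.01, 121.73], [-58.28, 71.71], [-173.87, 95.51], [-174.79, -0.11], [-173.66, 173.66]. Speed limits (degrees/s): [136.94, 136.94, 172.46, 180, 180, 180].

INTERFACE

Orientations are given as [roll, pitch, yaw] about the fixed x, y, z axes, in that order (R = Rz(yaw) Ry(pitch) Rx(roll)).
In Python, from plant import r gives the robot as it stands.
- The arm moves only by the tool send_rows, never from a script. Its argument "plan" is a list of rows, each a list of 2 entries, a list of its own where there are three numbers: the shift along the tool's x, y, z scaled (see below), then the turn, a rotation vector about the tool's x, y, z scaled (see below). A call has exactly 5 rows; each row is the pose to reach, as a shift and turn from the pose measured when the call began, along the tool's axes at that moment; what a row does not reach only later rows make up. The controller multiplies each number of a shift by 0.15 m and each number of a turn by pi/4 rad. A row lasts 1/10 s, in which the tool goes at most 50 mm and 8.59 degrees, less where a joint would pass 70% of its speed; a pose out of reach is approached as far as the arm can. A call with a number of a shift or a turn outside -1 to 1 is refused whole. A call with a gripper value outside its range is refused whole. "jaw" is the opening, from -1 (shut) to 1 (fully open), so that 0 is half open, set as the call begins (left out, the last holds). The fingers move at their own pace and stop on an object; "force" is the grip in N (left out, the last holds). Time passes only in rows, so rows that repeat a pose let the fingers close, or fill a call up. It gives the time, the measured TCP pose, the force and the opening at its end, in the units of the state.
- r.get_state(): the state, without advancing time (a new reading comes with each control period).
- r.capture(name): name is "side" or "top" or "wrist"; returns a dict with "color" (384x512x3 uint8, red, green, blue), "range_z" (384x512 float32, m along the optical axis (not along the pixel's ray), 0 where there is no reading), "mtx" (3x3 intrinsics, pixels), "k1" (the pictures are not rectified: a ray, as slopes to the right and down, at radius r is drawn at 1 + k1 r^2 times it, then the intrinsics apply), "pose" (4x4, takes a point from camera to world coordinates). Camera axes: x right, y down, z forward; pixel columns grow to the right and rows downward; lengths in m; the calibration is good to about 2 mm. A picture is of the moment at which its call begins.
- r.close_job(): hands the job in, once; it reports no verdict.
Trained networks look in a picture, given as the dict that the camera call returned (one of the last four; its "shot" number tells which), for a name from the list of things; names that differ only in an ending like _2 or _b are one class to them, and where a whole thing is asked for, a point or a joint stands for the part that bears it (a point fixed in the world has none). Each returns a list of dicts, best first, with "score" (0 to 1); they miss things now and then, are a little off and sometimes report something else, mostly with a low value. They report only what shows in the picture. A call takes as long as a camera call. They do not tell look-alikes from the thing itself.
- r.find_in(picture, target): "uv" ([column, row] in pixels, amid what is visible of it).
- r.trace(picture, target): "mask" (384x512 bool, what is visible of it) and "uv" ([column, row] in pixels, amid what is visible of it).
The state is a dict: "time_s": time; "joints": joint angles; "qd": joint speeds; "joint_torque": joint torques, N m; "tcp_pos": TCP position; "eef_rot": TCP orientation; "contact_force": force on the tool from outside, world axes, zero at the start; "moment": the same for the moment, N m; "gripper_width": finger opening in m.
Only numpy, scipy, OpenCV 4.12 (cv2) and the standard library are available. Lean on these libraries where they do the work, as an engineer would, in place of code of your own. Each camera call takes 0.05 s, during which the arm holds its last target. There are 200 camera calls.

## Working session

There is one attempt and no reset: what is moved stays moved. The work goes in short steps, Python scripts to look and compute and a tool call to move; the robot and the scene stay as the last step left them, time stands still between calls to the robot, and variables do not carry over. Pictures are saved under pics/ and viewed, about 12 in all and at most 16, crops included, and the job is handed in when it is done.

Besides the shell and the picture viewer there is one more tool, called after "Emit:" as name(argument=value, ...), one argument or row to a line, values as JSON. send_rows: Moves the arm, as the interface text tells. Its arguments: {"type":"object","properties":{"plan":{"type":"array"},"jaw":{"type":"number"},"force":{"type":"number"}},"required":["plan"]}

```bash
mkdir -p pics; cat > h.py <<'E'
import numpy as np, cv2
from plant import r
def save(p,n,box=None,s=1.0):
    im=p["color"][:,:,::-1]
    if box: im=im[box[1]:box[3],box[0]:box[2]]
    cv2.imwrite("pics/"+n,cv2.resize(im,None,fx=s,fy=s,interpolation=cv2.INTER_CUBIC))
def rays(p,uv):
    uv=np.asarray(uv,float).reshape(-1,2);K=p["mtx"]
    d=(uv-[K[0,2],K[1,2]])/[K[0,0],K[1,1]]
    s=d.copy()
    for _ in range(15): s=d/(1+p["k1"]*(s**2).sum(1,keepdims=True))
    return np.c_[s,np.ones(len(s))]
def onplane(p,uv,z):
    T=p["pose"];d=rays(p,uv)@T[:3,:3].T;o=T[:3,3]
    return o+d*((z-o[2])/d[:,2:])
def cloud(p,mask):
    v,u=np.nonzero(mask&(p["range_z"]>0))
    c=rays(p,np.c_[u,v])*p["range_z"][v,u][:,None];T=p["pose"]
    return c@T[:3,:3].T+T[:3,3]
E
python3 - <<'E'
from h import *
import h
print(r.get_state())
t=r.capture("top"); save(t,"top.png",s=1.5)
s=r.capture("side"); save(s,"side.png",s=1.5)
for p in(t,s):
  print(p["pose"].round(3).tolist())
  for n in ["green_jar_mid","red_jar_mid","blue_jar_mid","white_jar_mid","garlic_mid"]:
    for d in r.trace(p,n)[:3]:
      c=cloud(p,d["mask"]); hi=c[:,2].max(); q=c[c[:,2]>np.percentile(c[:,2],90)-.006]
      print(n,round(d["score"],2),np.round(d["uv"]),d["mask"].sum(),"top mid",((q.min(0)+q.max(0))/2).round(3))
E
```

```text
{'time_s': 0.0, 'joints': array([ 9.21951368e+01,  2.05907386e+01,  6.35282940e-01, -2.14870471e-02,
       -7.01345801e+01, -1.65077300e+01]), 'qd': array([-0.00227838,  0.00868475, -0.01816727, -0.08797642, -0.09547499,
        0.06190179]), 'joint_torque': array([-3.68823848e-04, -5.82715237e+01,  2.93048286e+01,  6.99703574e+00,
        6.96582603e-03, -1.65651168e-04]), 'tcp_pos': array([0.16676013, 0.65361986, 0.24463768]), 'eef_rot': array([  93.86454219,   89.90772548, -100.45536842]), 'contact_force': array([-0.45034488, -0.32445525, -0.49304234]), 'moment': array([-0.01642332,  0.05113746, -0.04853529]), 'gripper_width': 0.08765225514190055}
[[0.009, -0.976, 0.219, 0.326], [-1.0, -0.008, 0.007, 0.077], [-0.005, -0.219, -0.976, 1.053], [0.0, 0.0, 0.0, 1.0]]
green_jar_mid 0.74 [239. 197.] 161 top mid [0.534 0.136 0.071]
green_jar_mid 0.62 [251. 171.] 193 top mid [0.604 0.109 0.071]
green_jar_mid 0.5 [190. 242.] 215 top mid [0.425 0.257 0.076]
red_jar_mid 0.72 [208. 149.] 242 top mid [0.656 0.215 0.083]
blue_jar_mid 0.57 [301. 157.] 256 top mid [ 0.638 -0.014  0.084]
white_jar
[... 237 characters left out ...]
35, -0.653], [0.004, -0.849, -0.529, 0.52], [0.0, 0.0, 0.0, 1.0]]
green_jar_mid 0.77 [210. 154.] 386 top mid [0.425 0.257 0.074]
green_jar_mid 0.66 [295. 185.] 461 top mid [0.603 0.106 0.067]
green_jar_mid 0.61 [259. 177.] 433 top mid [0.534 0.137 0.067]
red_jar_mid 0.81 [310. 154.] 376 top mid [0.654 0.216 0.079]
blue_jar_mid 0.68 [326. 205.] 627 top mid [ 0.639 -0.014  0.081]
blue_jar_mid 0.35 [328. 227.] 542 top mid [ 0.635 -0.019  0.004]
white_jar_mid 0.66 [231. 245.] 705 top mid [ 0.434 -0.088  0.077]
white_jar_mid 0.58 [284. 225.] 442 top mid [ 0.543 -0.021  0.043]
garlic_mid 0.86 [285. 222.] 456 top mid [ 0.543 -0.022  0.041]
garlic_mid 0.64 [220. 208.] 666 top mid [0.43  0.093 0.004]
```

View pics/top.png

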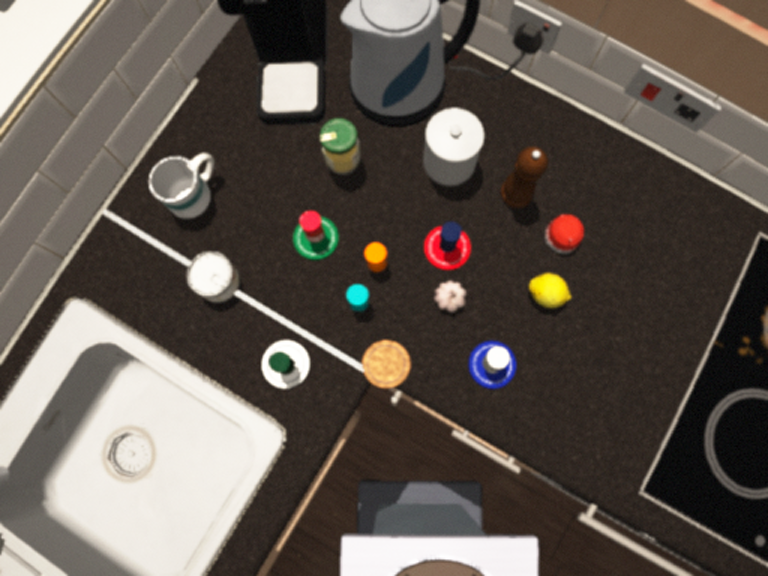

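View pics/side.png

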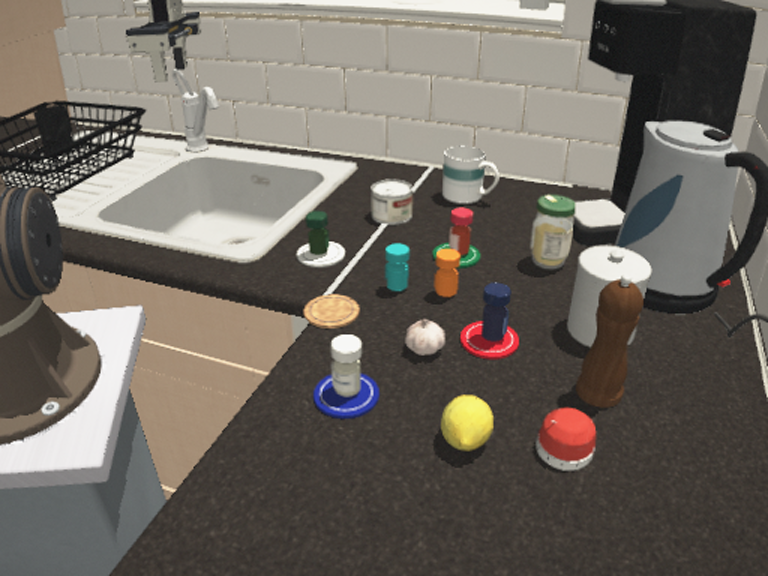

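```bash
python3 - <<'E'
from h import *
t=r.capture("top"); save(t,"crop.png",(170,120,370,270),4)
s=r.capture("side")
for p in(t,s):
  for n in ["green","red","blue","white","cork"]:
    for d in r.trace(p,n+"_coaster_top")[:3]:
      v,u=np.nonzero(d["mask"]); q=onplane(p,np.c_[u,v],.006)
      print(n,round(d["score"],2),np.round(d["uv"]),d["mask"].sum(),"bbox mid",((q.min(0)+q.max(0))/2).round(3)[:2],np.ptp(q,axis=0).round(3)[:2])
E
```

```text
green 0.95 [211. 161.] 510 bbox mid [0.65  0.216] [0.075 0.078]
green 0.66 [294. 168.] 469 bbox mid [ 0.631 -0.014] [0.071 0.076]
red 0.69 [292. 168.] 481 bbox mid [ 0.633 -0.014] [0.074 0.076]
blue 0.91 [326. 250.] 565 bbox mid [ 0.432 -0.088] [0.078 0.079]
white 0.84 [196. 243.] 587 bbox mid [0.427 0.259] [0.081 0.079]
cork 0.58 [256. 242.] 780 bbox mid [0.43 0.09] [0.078 0.076]
green 0.53 [311. 172.] 143 bbox mid [0.667 0.201] [0.045 0.065]
red 0.6 [323. 228.] 626 bbox mid [ 0.632 -0.019] [0.081 0.084]
blue 0.89 [231. 266.] 768 bbox mid [ 0.431 -0.096] [0.079 0.075]
white 0.54 [217. 171.] 357 bbox mid [0.429 0.247] [0.076 0.08 ]
white 0.36 [210. 154.] 388 bbox mid [0.43  0.334] [0.041 0.173]
cork 0.86 [222. 206.] 646 bbox mid [0.43  0.085] [0.076 0.084]
```

View pics/crop.png

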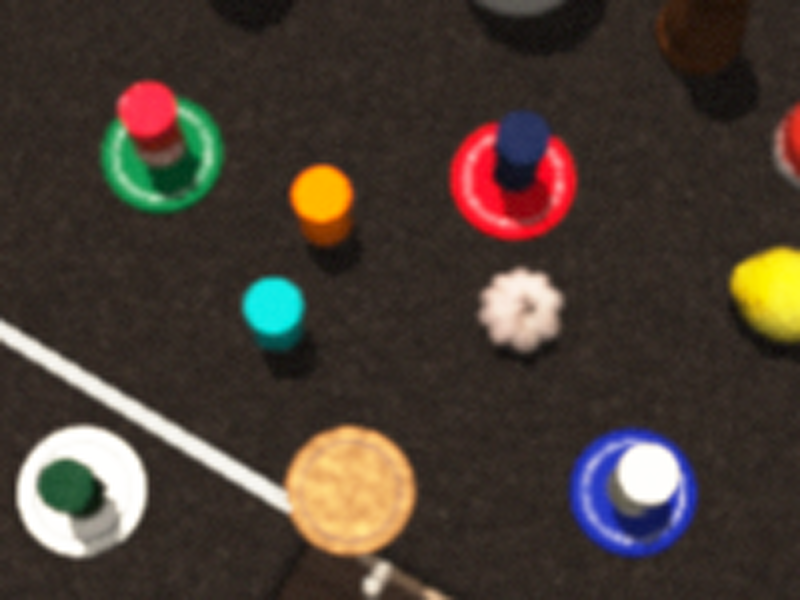

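```bash
cat > go.py <<'E'
from h import *
from scipy.spatial.transform import Rotation as Ro
RT=np.array([[0,0,1.],[0,1,0],[-1,0,0]])
def rel(target,Rt=RT):
    s=r.get_state();R=Ro.from_euler("xyz",s["eef_rot"],degrees=True).as_matrix()
    print("t",round(s["time_s"],2),"pos",s["tcp_pos"].round(4),"w",round(s["gripper_width"],4),"F",s["contact_force"].round(1))
    print("shift",(R.T@(np.array(target)-s["tcp_pos"])/.15).round(3),"turn",(Ro.from_matrix(R.T@Rt).as_rotvec()/(np.pi/4)).round(3),"R",R.round(3).tolist())
E
python3 - <<'E'
from go import *
rel([.425,.257,.2]); rel([.425,.257,.2],np.array([[0,0,-1.],[0,-1,0],[-1,0,0]]))
t=r.capture("top");s=r.capture("side")
c=np.r_[cloud(t,t["range_z"]>0),cloud(s,s["range_z"]>0)]
m=(c[:,0]>.35)&(c[:,0]<.85)&(c[:,1]>-.3)&(c[:,1]<.45)&(c[:,2]>.05)
c=c[m];H=np.zeros((20,30),int)
for x,y,z in c:
  i=int((x-.35)/.025);j=int((.45-y)/.025);H[i,j]=max(H[i,j],int(z*1000))
print("cols y from .4375 step -.025")
for i in range(19,-1,-1): print(round(.3625+.025*i,3),' '.join('%3d'%v if v else '  .' for v in H[i]))
E
```

```text
t 1.2 pos [0.1669 0.654  0.2456] w 0.0875 F [ 0.8 -0.  -0.2]
shift [ 0.304  2.139 -2.322] turn [ 3.682  0.    -0.   ] R [[-0.0, -0.247, -0.969], [0.0, -0.969, 0.247], [-1.0, -0.0, 0.0]]
t 1.2 pos [0.1669 0.654  0.2456] w 0.0875 F [ 0.8 -0.  -0.2]
shift [ 0.304  2.139 -2.322] turn [-0.318  0.     0.   ] R [[-0.0, -0.247, -0.969], [0.0, -0.969, 0.247], [-1.0, -0.0, 0.0]]
cols y from .4375 step -.025
0.838   .   .   .   .   .   .   .   .   .   . 111 110   .   .   .   .   . 115 119 117 113   .   .   .   .   .   .   .   .   .
0.812   .   .   .   .   .   .   .   .   . 108 112 112 112   .   .   . 111 118 129 127 116   .   .   .   .   .   .   .   .   .
0.788   .  77  69   .   .   .   .   .   . 109 113 112 112   .   .   . 113 120 130 128 117   .   .   .   .   .   .   .   .   .
0.762  92  92  75   .   .   .   .   .   .   . 111 112  68   .   .   .   . 117 120 118 115   . 148 159 157   .   .   .   .   .
0.738   .  93   .   .   .   .   .   .   .   .   .   .   .   .   .   .   .   . 108 108   .   . 155 172 159   .   .   .   .   .
0.713  60  93   .   .   .   .   .   .   .   .   .   .   .   .   .   .
[... 1120 characters left out ...]
 .   .   .   .   .   .   .   .   .   .   .   .   .   .   .   .   .   .
0.463   .   .   .   .   .   .   .   .   .   .   .   .   .   .   .   .   .   .   .   .   .  80   .   .   .   .   .   .   .   .
0.438   .   .   .   .   .   .   .  79  80   .   .   .   .   .   .   .   .   .   .   .  83  83  81   .   .   .   .   .   .   .
0.412   .   .   .   .   .   .   .  80  81   .   .   .   .   .   .   .   .   .   .   .  75  83  74   .   .   .   .   .   .   .
0.388   .   .   .   .   .   .   .   .   .   .   .   .   .   .   .   .   .   .   .   .   .   .   .   .   .   .   .   .   .   .
0.362   .   .   .   .   .   .   .   .   .   .   .   .   .   .   .   .   .   .   .   .   .   .   .   .   .   .   .   .   .   .
```

The candidates, as pixels in the full top picture:

| Thing | Pixel | Verdict |
|---|---|---|
| Dark green jar | ~(188,242), on the white coaster | wanted |
| Turquoise jar | (239,197) | decoy |
| Orange jar | (251,171) | decoy |
| Red lid | (207,147), on green | wanted |
| Red kitchen timer | (377,155) | not a jar |
| Navy lid | (300,155), on red | wanted |
| White jar | (331,240), on blue | wanted |
| Garlic and sugar tin | not noted | not jars |

The crop confirms these choices. I start by moving above the green jar.

Emit:
send_rows(
  plan=[
    [[0.02,0.18,-0.2],[-0.08,0,0]],
    [[0.05,0.35,-0.4],[-0.16,0,0]],
    [[0.07,0.53,-0.6],[-0.24,0,0]],
    [[0.1,0.7,-0.77],[-0.318,0,0]],
    [[0.1,0.7,-0.77],[-0.318,0,0]],
  ],
  jaw=1,
  force=20,
)

```text
time_s: 1.8
tcp_pos: [0.2543, 0.5201, 0.2306]
eef_rot: [59.9, 89.9, -120.2]
contact_force: [-0.0, 0.8, 0.9]
gripper_width: 0.0877
```

Emit:
send_rows(
  plan=[
    [[0.02,0.22,-0.15],[0,0,0]],
    [[0.05,0.44,-0.3],[0,0,0]],
    [[0.07,0.66,-0.45],[0,0,0]],
    [[0.1,0.88,-0.575],[0,0,0]],
    [[0.1,0.88,-0.575],[0,0,0]],
  ],
)

```text
time_s: 2.3
tcp_pos: [0.3414, 0.3849, 0.2155]
eef_rot: [57.6, 89.9, -122.6]
contact_force: [-0.5, 0.3, 1.1]
gripper_width: 0.0876
```

Emit:
send_rows(
  plan=[
    [[0.02,0.22,-0.15],[0,0,0]],
    [[0.05,0.44,-0.3],[0,0,0]],
    [[0.07,0.66,-0.45],[0,0,0]],
    [[0.1,0.88,-0.575],[0,0,0]],
    [[0.1,0.88,-0.575],[0,0,0]],
  ],
)

```text
time_s: 2.8
tcp_pos: [0.4281, 0.2501, 0.2002]
eef_rot: [57.4, 89.8, -123.1]
contact_force: [-0.5, 1.1, -0.3]
gripper_width: 0.0875
```

```bash
cat > look.py <<'E'
import sys
from go import *
n,x,y=sys.argv[1],float(sys.argv[2]),float(sys.argv[3])   # jar colour, expected xy
H=dict(green=.076,red=.082,blue=.084,white=.080)[n]
w=r.capture("wrist"); save(w,"w_%s.png"%(sys.argv[4] if len(sys.argv)>4 else n),s=1.2)
c=cloud(w,w["range_z"]>0)
q=c[(abs(c[:,2]-H)<.008)&(np.hypot(c[:,0]-x,c[:,1]-y)<.035)]
if len(q): print("lid mid",((q.min(0)+q.max(0))/2).round(4),"ext",np.ptp(q,axis=0).round(3),len(q))
for d in r.trace(w,n+"_jar_mid")[:2]: print(d["score"],d["uv"])
for k in ["green","red","blue","white","cork"]:
  for d in r.trace(w,k+"_coaster_top")[:1]:
    v,u=np.nonzero(d["mask"]); p=onplane(w,np.c_[u,v],.006); print(k,round(d["score"],2),((p.min(0)+p.max(0))/2).round(4)[:2],np.ptp(p,axis=0).round(3)[:2])
rel([x,y,.2],np.array([[0,0,-1.],[0,-1,0],[-1,0,0]]))
E
python3 look.py green .425 .257
```

```text
lid mid [0.4245 0.2577 0.0737] ext [0.034 0.034 0.011] 1443
0.85 [395.5, 53.3]
0.83 [249.3, 192.6]
white 0.98 [0.4313 0.2595] [0.072 0.079]
cork 0.85 [0.4306 0.0908] [0.078 0.08 ]
t 3.15 pos [0.4269 0.2536 0.2008] w 0.0877 F [-0.7 -0.5 -0.4]
shift [ 0.005 -0.022  0.012] turn [-0.003  0.001 -0.002] R [[-0.001, -0.002, -1.0], [-0.001, -1.0, 0.002], [-1.0, 0.001, 0.001]]
```

Emit:
send_rows(
  plan=[
    [[0.25,-0.027,0.013],[0,0,0]],
    [[0.5,-0.027,0.013],[0,0,0]],
    [[0.75,-0.027,0.013],[0,0,0]],
    [[1.0,-0.027,0.013],[0,0,0]],
    [[1.0,-0.027,0.013],[0,0,0]],
  ],
)

```text
time_s: 3.65
tcp_pos: [0.4223, 0.2556, 0.0468]
eef_rot: [51.3, 89.4, -128.8]
contact_force: [0.1, -0.3, -0.3]
gripper_width: 0.0872
```

Emit:
send_rows(
  plan=[
    [[0,0,0],[0,0,0]],
    [[0,0,0],[0,0,0]],
    [[0,0,0],[0,0,0]],
    [[0,0,0],[0,0,0]],
    [[0,0,0],[0,0,0]],
  ],
  jaw=-1,
  force=20,
)

```text
time_s: 4.15
tcp_pos: [0.4227, 0.256, 0.0478]
eef_rot: [50.9, 89.5, -129.2]
contact_force: [-0.5, 0.5, 0.0]
gripper_width: 0.053
```

Emit:
send_rows(
  plan=[
    [[0,0,0],[0,0,0]],
    [[0,0,0],[0,0,0]],
    [[0,0,0],[0,0,0]],
    [[0,0,0],[0,0,0]],
    [[0,0,0],[0,0,0]],
  ],
)

```text
time_s: 4.65
tcp_pos: [0.423, 0.2565, 0.0482]
eef_rot: [51.5, 89.6, -128.6]
contact_force: [-1.3, 1.0, 5.2]
gripper_width: 0.0345
```

Emit:
send_rows(
  plan=[
    [[-0.08,0,0],[0,0,0]],
    [[-0.16,0,0],[0,0,0]],
    [[-0.25,0,0],[0,0,0]],
    [[-0.35,0,0],[0,0,0]],
    [[-0.4,0,0],[0,0,0]],
  ],
)

```text
time_s: 5.15
tcp_pos: [0.4233, 0.2568, 0.1089]
eef_rot: [51.5, 89.6, -128.6]
contact_force: [0.1, 0.2, -1.4]
gripper_width: 0.0344
```

```bash
python3 - <<'E'
from go import *
RT[:]=[[0,0,-1.],[0,-1,0],[-1,0,0]]
rel([.43,.09,.12],RT)
w=r.capture("side"); save(w,"lift1.png",(130,90,350,270),3)
E
```

```text
t 5.15 pos [0.4233 0.2568 0.1089] w 0.0344 F [ 0.1  0.2 -1.4]
shift [-0.068  1.113 -0.046] turn [-0.002  0.005 -0.007] R [[-0.004, -0.002, -1.0], [-0.005, -1.0, 0.002], [-1.0, 0.005, 0.004]]
```

Emit:
send_rows(
  plan=[
    [[0,0.1,-0.005],[0,0,0]],
    [[0,0.22,-0.01],[0,0,0]],
    [[0,0.34,-0.015],[0,0,0]],
    [[0,0.46,-0.02],[0,0,0]],
    [[0,0.57,-0.023],[0,0.005,-0.007]],
  ],
)

```text
time_s: 5.7
tcp_pos: [0.4268, 0.1697, 0.1097]
eef_rot: [-110.6, 90.0, 69.2]
contact_force: [0.2, -1.0, -1.4]
gripper_width: 0.0347
```

Emit:
send_rows(
  plan=[
    [[0,0.14,-0.005],[0,0,0]],
    [[0,0.28,-0.01],[0,0,0]],
    [[0,0.42,-0.015],[0,0,0]],
    [[0,0.52,-0.02],[0,0,0]],
    [[0,0.543,-0.023],[0,0,0]],
  ],
)

```text
time_s: 6.2
tcp_pos: [0.4295, 0.0859, 0.1095]
eef_rot: [-87.4, 90.0, 92.3]
contact_force: [0.6, -0.5, -1.2]
gripper_width: 0.0344
```

```bash
cat >> go.py <<'E'
RT=np.array([[0,0,-1.],[0,-1,0],[-1,0,0]])
def to(x,y,z): rel([x,y,z],RT)
E
python3 -c "from go import *;to(.43,.09,.049)"
```

```text
t 6.2 pos [0.4295 0.0859 0.1095] w 0.0344 F [ 0.6 -0.5 -1.2]
shift [ 0.404 -0.027 -0.003] turn [-0.006  0.     0.001] R [[-0.0, -0.004, -1.0], [0.001, -1.0, 0.004], [-1.0, -0.001, 0.0]]
```

View pics/lift1.png

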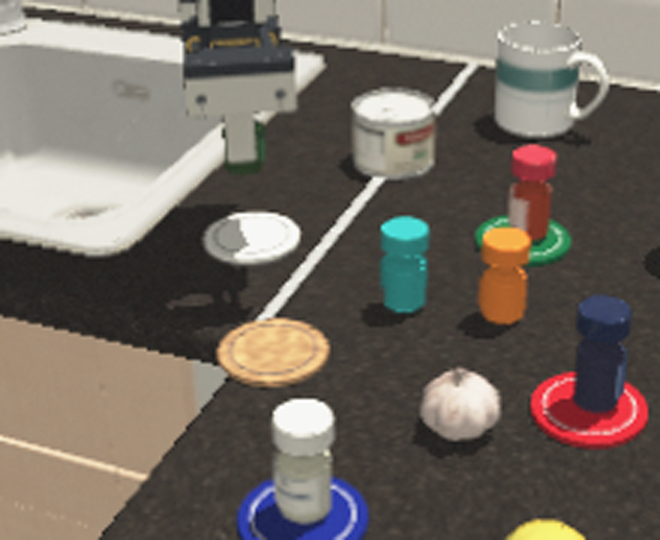

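Emit:
send_rows(
  plan=[
    [[0.1,-0.02,0],[0,0,0]],
    [[0.2,-0.027,0],[0,0,0]],
    [[0.3,-0.027,0],[0,0,0]],
    [[0.37,-0.027,0],[0,0,0]],
    [[0.403,-0.027,0],[0,0,0]],
  ],
)

```text
time_s: 6.7
tcp_pos: [0.4292, 0.0896, 0.0482]
eef_rot: [-2.7, 89.9, 177.0]
contact_force: [-0.3, 1.0, 0.6]
gripper_width: 0.0346
```

Emit:
send_rows(
  plan=[
    [[0,0,0],[0,0,0]],
    [[0,0,0],[0,0,0]],
    [[0,0,0],[0,0,0]],
    [[0,0,0],[0,0,0]],
    [[0,0,0],[0,0,0]],
  ],
  jaw=1,
)

```text
time_s: 7.2
tcp_pos: [0.4294, 0.0897, 0.0485]
eef_rot: [-45.6, 90.0, 134.1]
contact_force: [-0.6, -0.9, -0.2]
gripper_width: 0.0691
```

Emit:
send_rows(
  plan=[
    [[-0.15,0,0],[0,0,0]],
    [[-0.35,0,0],[0,0,0]],
    [[-0.6,0,0],[0,0,0]],
    [[-0.9,0,0],[0,0,0]],
    [[-1.0,0,0],[0,0,0]],
  ],
)

```text
time_s: 7.7
tcp_pos: [0.4311, 0.0905, 0.2031]
eef_rot: [-146.4, 89.6, 33.4]
contact_force: [-0.9, 0.6, -0.9]
gripper_width: 0.0875
```

Emit:
send_rows(
  plan=[
    [[0,0.3,0],[0,0,0]],
    [[0,0.6,0],[0,0,0]],
    [[0,0.9,0],[0,0,0]],
    [[0,1.0,0],[0,0,0]],
    [[0,1.0,0],[0,0,0]],
  ],
)

```text
time_s: 8.2
tcp_pos: [0.4301, -0.0613, 0.2027]
eef_rot: [-146.7, 89.6, 32.9]
contact_force: [-0.3, 0.8, 0.6]
gripper_width: 0.0878
```

```bash
python3 look.py white .434 -.086
```

```text
lid mid [ 0.4339 -0.0867  0.0775] ext [0.035 0.035 0.011] 1476
0.6 [286.0, 181.8]
blue 0.69 [ 0.4303 -0.0888] [0.08  0.079]
cork 0.73 [0.4305 0.0897] [0.081 0.081]
t 8.55 pos [ 0.4307 -0.0587  0.2026] w 0.0878 F [-0.2  0.6 -0.4]
shift [ 0.017  0.182 -0.022] turn [-0.003 -0.007  0.005] R [[0.006, -0.002, -1.0], [0.004, -1.0, 0.003], [-1.0, -0.004, -0.006]]
```

Emit:
send_rows(
  plan=[
    [[0.1,0.187,-0.022],[0,-0.007,0.005]],
    [[0.35,0.187,-0.022],[0,-0.007,0.005]],
    [[0.65,0.187,-0.022],[0,-0.007,0.005]],
    [[0.95,0.187,-0.022],[0,-0.007,0.005]],
    [[1.0,0.187,-0.022],[0,-0.007,0.005]],
  ],
)

```text
time_s: 9.05
tcp_pos: [0.4316, -0.0864, 0.0487]
eef_rot: [11.8, 89.5, -168.4]
contact_force: [-1.4, -0.3, 0.3]
gripper_width: 0.0876
```

Emit:
send_rows(
  plan=[
    [[0,0,0],[0,0,0]],
    [[0,0,0],[0,0,0]],
    [[0,0,0],[0,0,0]],
    [[0,0,0],[0,0,0]],
    [[0,0,0],[0,0,0]],
  ],
  jaw=-1,
)

```text
time_s: 9.55
tcp_pos: [0.4324, -0.0862, 0.0499]
eef_rot: [11.0, 89.7, -169.2]
contact_force: [0.3, -1.1, -0.0]
gripper_width: 0.053
```

Emit:
send_rows(
  plan=[
    [[0,0,0],[0,0,0]],
    [[0,0,0],[0,0,0]],
    [[0,0,0],[0,0,0]],
    [[0,0,0],[0,0,0]],
    [[0,0,0],[0,0,0]],
  ],
)

```text
time_s: 10.05
tcp_pos: [0.4327, -0.0862, 0.0502]
eef_rot: [12.9, 89.7, -167.2]
contact_force: [-1.1, -1.2, 5.8]
gripper_width: 0.0339
```

```bash
python3 - <<'E'
from go import *
to(.434,-.087,.17)
t=r.capture("top")
for k in ["white","green","red"]:
  for d in r.trace(t,k+"_coaster_top")[:1]:
    v,u=np.nonzero(d["mask"]); p=onplane(t,np.c_[u,v],.006); print(k,round(d["score"],2),((p.min(0)+p.max(0))/2).round(4)[:2],p.mean(0).round(4),np.ptp(p,axis=0).round(3)[:2])
c=cloud(t,t["range_z"]>0);q=c[(abs(c[:,2]-.076)<.01)&(np.hypot(c[:,0]-.43,c[:,1]-.09)<.035)]
print("green lid",((q.min(0)+q.max(0))/2).round(4),np.ptp(q,axis=0).round(3))
E
```

```text
t 10.05 pos [ 0.4327 -0.0862  0.0502] w 0.0339 F [-1.1 -1.2  5.8]
shift [-0.799  0.006 -0.005] turn [-0.003  0.006 -0.001] R [[-0.005, -0.002, -1.0], [-0.001, -1.0, 0.002], [-1.0, 0.001, 0.005]]
white 0.81 [0.4273 0.2657] [0.4264 0.2646 0.006 ] [0.081 0.065]
green 0.57 [0.6476 0.2166] [0.6419 0.2136 0.006 ] [0.069 0.075]
red 0.92 [ 0.6328 -0.014 ] [ 0.6274 -0.0127  0.006 ] [0.074 0.077]Traceback (most recent call last):
  File "<stdin>", line 8, in <module>
    return umr_minimum(a, axis, None, out, keepdims, initial, where)
ValueError: zero-size array to reduction operation minimum which has no identity
```

Emit:
send_rows(
  plan=[
    [[-0.1,0,0],[0,0,0]],
    [[-0.25,0,0],[0,0.006,0]],
    [[-0.45,0,0],[0,0.006,0]],
    [[-0.7,0,0],[0,0.006,0]],
    [[-0.8,0,0],[0,0.006,0]],
  ],
)

```text
time_s: 10.75
tcp_pos: [0.4344, -0.086, 0.1731]
eef_rot: [167.9, 89.8, -12.2]
contact_force: [1.1, -0.3, -0.9]
gripper_width: 0.0342
```

Emit:
send_rows(
  plan=[
    [[0,-0.1,0],[0,0,0]],
    [[0,-0.25,0],[0,0,0]],
    [[0,-0.42,0],[0,0,0]],
    [[0,-0.6,0],[0,0,0]],
    [[0,-0.78,0.013],[0,0,0]],
  ],
)

```text
time_s: 11.25
tcp_pos: [0.4324, 0.0319, 0.1728]
eef_rot: [165.1, 89.8, -15.0]
contact_force: [0.0, -0.5, -0.7]
gripper_width: 0.0342
```

Emit:
send_rows(
  plan=[
    [[0,-0.17,0],[0,0,0]],
    [[0,-0.34,0],[0,0,0]],
    [[0,-0.51,0],[0,0,0]],
    [[0,-0.68,0],[0,0,0]],
    [[0,-0.8,0.013],[0,0,0]],
  ],
)

```text
time_s: 11.75
tcp_pos: [0.4305, 0.1533, 0.1724]
eef_rot: [160.1, 89.8, -20.0]
contact_force: [-0.6, 0.3, -0.7]
gripper_width: 0.0342
```

Emit:
send_rows(
  plan=[
    [[0,-0.16,0],[0,0,0]],
    [[0,-0.32,0],[0,0,0]],
    [[0,-0.48,0],[0,0,0]],
    [[0,-0.62,0.01],[0,0,0]],
    [[0,-0.7,0.013],[0,0,0]],
  ],
)

```text
time_s: 12.25
tcp_pos: [0.4285, 0.2595, 0.1718]
eef_rot: [145.0, 89.8, -35.0]
contact_force: [-0.8, -1.1, -0.7]
gripper_width: 0.034
```

```bash
python3 - <<'E'
from go import *
to(.4265,.2585,.0505)
w=r.capture("wrist");save(w,"wh.png")
for k in ["white","cork"]:
  for d in r.trace(w,k+"_coaster_top")[:1]:
    v,u=np.nonzero(d["mask"]); p=onplane(w,np.c_[u,v],.006); print(k,round(d["score"],2),((p.min(0)+p.max(0))/2).round(4)[:2],p.min(0).round(4),p.max(0).round(4))
E
```

```text
t 12.25 pos [0.4285 0.2595 0.1718] w 0.034 F [-0.8 -1.1 -0.7]
shift [0.809 0.005 0.015] turn [-0.001 -0.003 -0.002] R [[0.002, -0.001, -1.0], [-0.002, -1.0, 0.001], [-1.0, 0.002, -0.002]]
white 0.93 [0.4306 0.2594] [0.3935 0.2198 0.006 ] [0.4677 0.2991 0.006 ]
cork 0.98 [0.4304 0.0918] [0.391  0.0524 0.006 ] [0.4698 0.1313 0.006 ]
```

Emit:
send_rows(
  plan=[
    [[0.15,0.005,0.005],[0,0,0]],
    [[0.35,0.005,0.005],[0,0,0]],
    [[0.55,0.005,0.005],[0,0,0]],
    [[0.72,0.005,0.005],[0,0,0]],
    [[0.8,0.005,0.005],[0,0,0]],
  ],
)

```text
time_s: 12.9
tcp_pos: [0.4269, 0.255, 0.0497]
eef_rot: [83.5, 89.7, -96.6]
contact_force: [-5.0, -8.1, 31.4]
gripper_width: 0.0341
```

Emit:
send_rows(
  plan=[
    [[0,0,0],[0,0,0]],
    [[0,0,0],[0,0,0]],
    [[0,0,0],[0,0,0]],
    [[0,0,0],[0,0,0]],
    [[0,0,0],[0,0,0]],
  ],
  jaw=1,
)

```text
time_s: 13.4
tcp_pos: [0.4272, 0.2552, 0.0503]
eef_rot: [92.7, 89.8, -87.4]
contact_force: [-0.6, 0.3, -0.3]
gripper_width: 0.0683
```

Emit:
send_rows(
  plan=[
    [[-0.15,0,0],[0,0,0]],
    [[-0.35,0,0],[0,0,0]],
    [[-0.6,0,0],[0,0,0]],
    [[-0.9,0,0],[0,0,0]],
    [[-1.0,0,0],[0,0,0]],
  ],
)

```text
time_s: 13.9
tcp_pos: [0.4286, 0.2571, 0.2053]
eef_rot: [-167.6, 89.7, 12.3]
contact_force: [-0.2, 1.0, -0.7]
gripper_width: 0.0876
```

Emit:
send_rows(
  plan=[
    [[0,0.2,-0.15],[0,0,0]],
    [[0,0.4,-0.3],[0,0,0]],
    [[0,0.6,-0.46],[0,0,0]],
    [[0,0.8,-0.61],[0,0,0]],
    [[0,0.91,-0.7],[0,0,0]],
  ],
)

```text
time_s: 14.4
tcp_pos: [0.5344, 0.1186, 0.2061]
eef_rot: [-167.0, 89.7, 12.9]
contact_force: [-0.3, 0.1, 0.1]
gripper_width: 0.0874
```

Emit:
send_rows(
  plan=[
    [[0,0.2,-0.15],[0,0,0]],
    [[0,0.4,-0.3],[0,0,0]],
    [[0,0.6,-0.46],[0,0,0]],
    [[0,0.8,-0.61],[0,0,0]],
    [[0,0.91,-0.7],[0,0,0]],
  ],
)

```text
time_s: 14.9
tcp_pos: [0.6402, -0.0204, 0.2064]
eef_rot: [-168.9, 89.7, 10.9]
contact_force: [0.1, 0.8, 0.3]
gripper_width: 0.0878
```

```bash
python3 look.py blue .638 -.014; python3 - <<'E'
from go import *
t=r.capture("top");s=r.capture("side");save(s,"s2.png",(130,60,350,270),2.5)
c=cloud(s,s["range_z"]>0)
for n,x,y,z in[("green",.43,.09,.076),("white",.428,.259,.08)]:
  q=c[(abs(c[:,2]-z)<.01)&(np.hypot(c[:,0]-x,c[:,1]-y)<.035)]
  if len(q):print(n,((q.min(0)+q.max(0))/2).round(4),np.ptp(q,axis=0).round(3))
E
```

```text
lid mid [ 0.6389 -0.0139  0.0815] ext [0.035 0.034 0.011] 1454
0.62 [251.1, 192.0]
green 0.64 [0.6511 0.2109] [0.078 0.072]
red 0.82 [ 0.6362 -0.0151] [0.076 0.079]
cork 0.57 [0.4527 0.0893] [0.036 0.076]
t 15.25 pos [ 0.6386 -0.0174  0.2068] w 0.0875 F [-0.6  0.4  1. ]
shift [ 0.045 -0.023  0.005] turn [-0.002 -0.008  0.002] R [[0.006, -0.001, -1.0], [0.002, -1.0, 0.001], [-1.0, -0.002, -0.006]]
green [0.4308 0.0888 0.0713] [0.032 0.035 0.011]
white [0.43   0.2523 0.0759] [0.034 0.036 0.011]
```

Emit:
send_rows(
  plan=[
    [[0.1,-0.025,0],[0,-0.008,0]],
    [[0.35,-0.025,0],[0,-0.008,0]],
    [[0.65,-0.025,0],[0,-0.008,0]],
    [[0.95,-0.025,0],[0,-0.008,0]],
    [[1.0,-0.025,0],[0,-0.008,0]],
  ],
)

```text
time_s: 15.85
tcp_pos: [0.6354, -0.0134, 0.0509]
eef_rot: [-0.5, 89.4, 179.5]
contact_force: [-0.7, -0.5, -0.3]
gripper_width: 0.0876
```

Emit:
send_rows(
  plan=[
    [[0,0,0],[0,0,0]],
    [[0,0,0],[0,0,0]],
    [[0,0,0],[0,0,0]],
    [[0,0,0],[0,0,0]],
    [[0,0,0],[0,0,0]],
  ],
  jaw=-1,
)

```text
time_s: 16.35
tcp_pos: [0.6362, -0.0133, 0.0524]
eef_rot: [-5.4, 89.6, 174.5]
contact_force: [0.1, 0.0, -0.1]
gripper_width: 0.0532
```

Emit:
send_rows(
  plan=[
    [[0,0,0],[0,0,0]],
    [[0,0,0],[0,0,0]],
    [[0,0,0],[0,0,0]],
    [[0,0,0],[0,0,0]],
    [[0,0,0],[0,0,0]],
  ],
)

```text
time_s: 16.85
tcp_pos: [0.6366, -0.0133, 0.053]
eef_rot: [-5.3, 89.6, 174.6]
contact_force: [-1.9, 1.1, 5.9]
gripper_width: 0.0351
```

Emit:
send_rows(
  plan=[
    [[-0.1,0,0],[0,0,0]],
    [[-0.25,0,0],[0,0,0]],
    [[-0.45,0,0],[0,0,0]],
    [[-0.7,0,0],[0,0,0]],
    [[-0.8,0,0],[0,0,0]],
  ],
)

```text
time_s: 17.35
tcp_pos: [0.6387, -0.0132, 0.1764]
eef_rot: [-23.3, 89.8, 156.7]
contact_force: [0.7, 0.1, -0.8]
gripper_width: 0.0351
```

```bash
python3 -c "from go import *;to(.431,-.0885,.1726)"
```

```text
t 17.35 pos [ 0.6387 -0.0132  0.1764] w 0.0351 F [ 0.7  0.1 -0.8]
shift [0.028 0.503 1.384] turn [-0.001  0.003  0.001] R [[-0.002, -0.001, -1.0], [0.001, -1.0, 0.001], [-1.0, -0.001, 0.002]]
```

Emit:
send_rows(
  plan=[
    [[0,0.03,0.1],[0,0,0]],
    [[0,0.08,0.24],[0,0,0]],
    [[0,0.13,0.4],[0,0,0]],
    [[0,0.19,0.55],[0,0,0]],
    [[0,0.25,0.7],[0,0,0]],
  ],
)

```text
time_s: 17.85
tcp_pos: [0.5323, -0.0509, 0.1761]
eef_rot: [-18.0, 89.8, 162.0]
contact_force: [-0.3, -0.2, -1.0]
gripper_width: 0.0351
```

Emit:
send_rows(
  plan=[
    [[0,0.06,0.17],[0,0,0]],
    [[0,0.12,0.34],[0,0,0]],
    [[0,0.18,0.51],[0,0,0]],
    [[0,0.23,0.64],[0,0,0]],
    [[0,0.25,0.69],[0,0,0]],
  ],
)

```text
time_s: 18.35
tcp_pos: [0.4267, -0.0888, 0.1762]
eef_rot: [-20.5, 89.7, 159.4]
contact_force: [-0.2, 0.2, -0.8]
gripper_width: 0.0351
```

```bash
python3 -c "from go import *;import time;r.capture('wrist');to(.4295,-.0885,.055)"
```

```text
t 18.4 pos [ 0.4267 -0.0889  0.1764] w 0.0353 F [-1.  -0.7 -1.2]
shift [ 0.809 -0.001 -0.022] turn [-0.002  0.005  0.002] R [[-0.004, -0.002, -1.0], [0.002, -1.0, 0.002], [-1.0, -0.002, 0.004]]
```

Emit:
send_rows(
  plan=[
    [[0.15,0,-0.02],[0,0.005,0]],
    [[0.35,0,-0.02],[0,0.005,0]],
    [[0.55,0,-0.02],[0,0.005,0]],
    [[0.73,0,-0.02],[0,0.005,0]],
    [[0.81,0,-0.02],[0,0.005,0]],
  ],
)

```text
time_s: 18.9
tcp_pos: [0.4287, -0.0887, 0.0525]
eef_rot: [-15.4, 89.8, 164.5]
contact_force: [-4.4, -2.3, 27.1]
gripper_width: 0.035
```

Emit:
send_rows(
  plan=[
    [[0,0,0],[0,0,0]],
    [[0,0,0],[0,0,0]],
    [[0,0,0],[0,0,0]],
    [[0,0,0],[0,0,0]],
    [[0,0,0],[0,0,0]],
  ],
  jaw=1,
)

```text
time_s: 19.4
tcp_pos: [0.4291, -0.0886, 0.053]
eef_rot: [-30.6, 89.9, 149.3]
contact_force: [0.6, -0.4, 0.3]
gripper_width: 0.0697
```

Emit:
send_rows(
  plan=[
    [[-0.15,0,0],[0,0,0]],
    [[-0.35,0,0],[0,0,0]],
    [[-0.6,0,0],[0,0,0]],
    [[-0.9,0,0],[0,0,0]],
    [[-1.0,0,0],[0,0,0]],
  ],
)

```text
time_s: 19.9
tcp_pos: [0.4314, -0.0887, 0.2079]
eef_rot: [-160.9, 89.7, 19.1]
contact_force: [0.4, 1.2, 0.2]
gripper_width: 0.0873
```

Emit:
send_rows(
  plan=[
    [[0,-0.14,-0.1],[0,0,0]],
    [[0,-0.28,-0.21],[0,0,0]],
    [[0,-0.42,-0.32],[0,0,0]],
    [[0,-0.56,-0.42],[0,0,0]],
    [[0,-0.68,-0.5],[0,0,0]],
  ],
)

```text
time_s: 20.4
tcp_pos: [0.5072, 0.0143, 0.2089]
eef_rot: [-160.3, 89.6, 19.7]
contact_force: [0.6, -0.3, 0.1]
gripper_width: 0.0877
```

Emit:
send_rows(
  plan=[
    [[0,-0.14,-0.1],[0,0,0]],
    [[0,-0.28,-0.21],[0,0,0]],
    [[0,-0.42,-0.32],[0,0,0]],
    [[0,-0.56,-0.42],[0,0,0]],
    [[0,-0.68,-0.5],[0,0,0]],
  ],
)

```text
time_s: 20.9
tcp_pos: [0.583, 0.1175, 0.2096]
eef_rot: [-160.0, 89.6, 20.0]
contact_force: [0.4, -0.6, 0.9]
gripper_width: 0.0875
```

Emit:
send_rows(
  plan=[
    [[0,-0.14,-0.1],[0,0,0]],
    [[0,-0.28,-0.21],[0,0,0]],
    [[0,-0.42,-0.32],[0,0,0]],
    [[0,-0.56,-0.42],[0,0,0]],
    [[0,-0.66,-0.5],[0,0,0]],
  ],
)

```text
time_s: 21.4
tcp_pos: [0.6587, 0.2179, 0.2101]
eef_rot: [-159.7, 89.6, 20.3]
contact_force: [-0.6, -0.6, 0.4]
gripper_width: 0.0876
```

```bash
python3 look.py red .656 .215
```

```text
lid mid [0.6555 0.2167 0.0795] ext [0.035 0.034 0.011] 1403
0.65 [257.4, 190.5]
green 0.61 [0.6508 0.2161] [0.075 0.078]
red 0.74 [ 0.6356 -0.0131] [0.08  0.081]
white 0.91 [0.4585 0.2679] [0.023 0.047]
cork 0.55 [0.641  0.2166] [0.056 0.044]
t 21.75 pos [0.6577 0.2159 0.2106] w 0.0876 F [ 0.3 -0.9  0.4]
shift [0.071 0.006 0.012] turn [-0.001 -0.008  0.003] R [[0.006, -0.001, -1.0], [0.002, -1.0, 0.001], [-1.0, -0.002, -0.006]]
```

Emit:
send_rows(
  plan=[
    [[0.1,-0.005,0],[0,-0.008,0]],
    [[0.35,-0.005,0],[0,-0.008,0]],
    [[0.65,-0.005,0],[0,-0.008,0]],
    [[0.95,-0.005,0],[0,-0.008,0]],
    [[1.0,-0.005,0],[0,-0.008,0]],
  ],
)

```text
time_s: 22.25
tcp_pos: [0.6547, 0.2146, 0.0543]
eef_rot: [12.3, 89.5, -167.9]
contact_force: [-0.4, 0.1, -0.2]
gripper_width: 0.0874
```

Emit:
send_rows(
  plan=[
    [[0,0,0],[0,0,0]],
    [[0,0,0],[0,0,0]],
    [[0,0,0],[0,0,0]],
    [[0,0,0],[0,0,0]],
    [[0,0,0],[0,0,0]],
  ],
  jaw=-1,
)

```text
time_s: 22.75
tcp_pos: [0.6553, 0.215, 0.0559]
eef_rot: [5.4, 89.6, -174.8]
contact_force: [-0.5, 0.7, 0.4]
gripper_width: 0.0528
```

Emit:
send_rows(
  plan=[
    [[0,0,0],[0,0,0]],
    [[0,0,0],[0,0,0]],
    [[0,0,0],[0,0,0]],
    [[0,0,0],[0,0,0]],
    [[0,0,0],[0,0,0]],
  ],
)

```text
time_s: 23.25
tcp_pos: [0.6557, 0.2153, 0.0565]
eef_rot: [2.6, 89.7, -177.5]
contact_force: [-0.6, 1.1, 5.4]
gripper_width: 0.0347
```

Emit:
send_rows(
  plan=[
    [[-0.1,0,0],[0,0,0]],
    [[-0.25,0,0],[0,0,0]],
    [[-0.45,0,0],[0,0,0]],
    [[-0.7,0,0],[0,0,0]],
    [[-0.8,0,0],[0,0,0]],
  ],
)

```text
time_s: 23.75
tcp_pos: [0.6579, 0.2157, 0.1813]
eef_rot: [-54.6, 89.9, 125.3]
contact_force: [0.4, 0.7, -0.7]
gripper_width: 0.0348
```

```bash
python3 -c "from go import *;r.capture('wrist');to(.635,-.0135,.175)"
```

```text
t 23.8 pos [0.6584 0.216  0.1827] w 0.0342 F [1.  0.8 2.1]
shift [0.047 1.531 0.153] turn [-0.002 -0.001  0.003] R [[0.001, -0.002, -1.0], [0.003, -1.0, 0.002], [-1.0, -0.003, -0.001]]
```

Emit:
send_rows(
  plan=[
    [[0,0.1,0.01],[0,0,0]],
    [[0,0.25,0.025],[0,0,0]],
    [[0,0.42,0.04],[0,0,0]],
    [[0,0.6,0.06],[0,0,0]],
    [[0,0.78,0.078],[0,0,0]],
  ],
)

```text
time_s: 24.3
tcp_pos: [0.6451, 0.0963, 0.1812]
eef_rot: [-46.4, 89.9, 133.4]
contact_force: [-0.4, 0.1, -0.8]
gripper_width: 0.0343
```

Emit:
send_rows(
  plan=[
    [[0,0.18,0.02],[0,0,0]],
    [[0,0.36,0.035],[0,0,0]],
    [[0,0.54,0.055],[0,0,0]],
    [[0,0.68,0.07],[0,0,0]],
    [[0,0.75,0.078],[0,0,0]],
  ],
)

```text
time_s: 24.8
tcp_pos: [0.6316, -0.0194, 0.18]
eef_rot: [-17.8, 89.8, 161.9]
contact_force: [0.6, 0.6, -0.6]
gripper_width: 0.0344
```

```bash
python3 -c "from go import *;r.capture('wrist');to(.635,-.0135,.058)"
```

```text
t 24.85 pos [ 0.6317 -0.0198  0.1802] w 0.0345 F [-0.8 -0.9 -0.6]
shift [ 0.815 -0.041 -0.025] turn [-0.007  0.005  0.002] R [[-0.004, -0.005, -1.0], [0.001, -1.0, 0.005], [-1.0, -0.001, 0.004]]
```

Emit:
send_rows(
  plan=[
    [[0.15,-0.04,-0.025],[0,0.005,0]],
    [[0.35,-0.04,-0.025],[0,0.005,0]],
    [[0.55,-0.04,-0.025],[0,0.005,0]],
    [[0.73,-0.04,-0.025],[0,0.005,0]],
    [[0.815,-0.04,-0.025],[0,0.005,0]],
  ],
)

```text
time_s: 25.35
tcp_pos: [0.6331, -0.0139, 0.0552]
eef_rot: [-7.2, 89.8, 172.5]
contact_force: [-7.3, 9.0, 31.4]
gripper_width: 0.0345
```

Emit:
send_rows(
  plan=[
    [[0,0,0],[0,0,0]],
    [[0,0,0],[0,0,0]],
    [[0,0,0],[0,0,0]],
    [[0,0,0],[0,0,0]],
    [[0,0,0],[0,0,0]],
  ],
  jaw=1,
)

```text
time_s: 25.85
tcp_pos: [0.6334, -0.0139, 0.0559]
eef_rot: [-14.7, 89.8, 164.9]
contact_force: [0.0, -0.0, 0.7]
gripper_width: 0.0693
```

Emit:
send_rows(
  plan=[
    [[-0.15,0,0],[0,0,0]],
    [[-0.35,0,0],[0,0,0]],
    [[-0.6,0,0],[0,0,0]],
    [[-0.9,0,0],[0,0,0]],
    [[-0.95,0,0],[0,0,0]],
  ],
)

```text
time_s: 26.35
tcp_pos: [0.6367, -0.0139, 0.2052]
eef_rot: [-164.9, 89.6, 14.8]
contact_force: [-0.1, -0.7, 0.6]
gripper_width: 0.0874
```

Emit:
send_rows(
  plan=[
    [[0,-0.08,0.16],[0,0,0]],
    [[0,-0.16,0.32],[0,0,0]],
    [[0,-0.24,0.48],[0,0,0]],
    [[0,-0.32,0.62],[0,0,0]],
    [[0,-0.35,0.68],[0,0,0]],
  ],
)

```text
time_s: 26.85
tcp_pos: [0.5335, 0.0396, 0.2052]
eef_rot: [-161.6, 89.5, 18.2]
contact_force: [1.3, -0.1, -1.0]
gripper_width: 0.0878
```

Emit:
send_rows(
  plan=[
    [[0,-0.08,0.16],[0,0,0]],
    [[0,-0.16,0.32],[0,0,0]],
    [[0,-0.24,0.48],[0,0,0]],
    [[0,-0.32,0.62],[0,0,0]],
    [[0,-0.35,0.68],[0,0,0]],
  ],
)

```text
time_s: 27.35
tcp_pos: [0.4308, 0.0931, 0.205]
eef_rot: [-158.4, 89.5, 21.4]
contact_force: [0.6, 0.4, 0.8]
gripper_width: 0.087
```

```bash
python3 look.py green .431 .089 gc; python3 - <<'E'
from go import *
t=r.capture("top");s=r.capture("side");save(s,"s3.png",(130,60,350,270),2.5)
for k in ["green"]:
  for d in r.trace(t,k+"_coaster_top")[:2]:
    v,u=np.nonzero(d["mask"]); p=onplane(t,np.c_[u,v],.006); print(k,round(d["score"],2),((p.min(0)+p.max(0))/2).round(4)[:2],p.mean(0).round(4),np.ptp(p,axis=0).round(3)[:2])
E
```

```text
lid mid [0.4311 0.0896 0.0736] ext [0.034 0.034 0.011] 1404
0.86 [262.4, 188.6]
0.84 [199.1, 60.6]
blue 0.78 [ 0.431  -0.0877] [0.079 0.08 ]
white 0.7 [0.4275 0.2591] [0.08  0.079]
cork 0.57 [0.4319 0.0895] [0.075 0.078]
t 27.7 pos [0.4324 0.0923 0.2044] w 0.0882 F [ 0.8 -0.1  0.2]
shift [0.029 0.022 0.01 ] turn [-0.006 -0.01   0.003] R [[0.008, -0.005, -1.0], [0.002, -1.0, 0.005], [-1.0, -0.002, -0.008]]
green 0.59 [0.6518 0.2186] [0.6577 0.2238 0.006 ] [0.077 0.071]
```

View pics/s3.png

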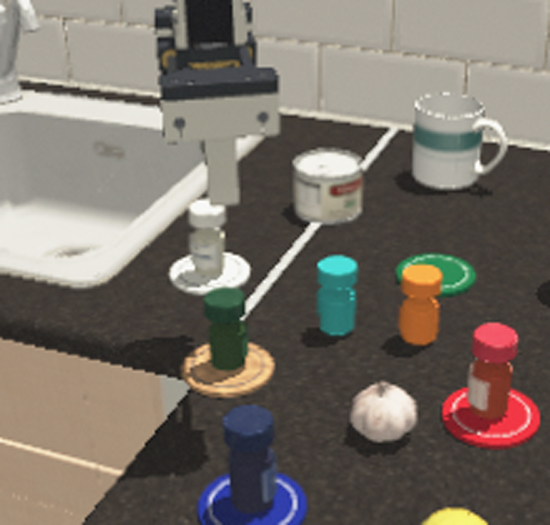

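The white, blue and red jars stand on their own coasters, and green is on cork under the gripper. The green coaster at crop (436,272) is free.

Emit:
send_rows(
  plan=[
    [[0.1,0.018,0],[0,-0.01,0]],
    [[0.35,0.018,0],[0,-0.01,0]],
    [[0.65,0.018,0],[0,-0.01,0]],
    [[0.95,0.018,0],[0,-0.01,0]],
    [[1.0,0.018,0],[0,-0.01,0]],
  ],
)

```text
time_s: 28.35
tcp_pos: [0.43, 0.0874, 0.0497]
eef_rot: [18.9, 89.5, -161.5]
contact_force: [-0.5, -0.3, 1.2]
gripper_width: 0.0875
```

Emit:
send_rows(
  plan=[
    [[0,0,0],[0,0,0]],
    [[0,0,0],[0,0,0]],
    [[0,0,0],[0,0,0]],
    [[0,0,0],[0,0,0]],
    [[0,0,0],[0,0,0]],
  ],
  jaw=-1,
)

```text
time_s: 28.85
tcp_pos: [0.4306, 0.0879, 0.0509]
eef_rot: [11.8, 89.6, -168.6]
contact_force: [0.6, -0.0, -0.1]
gripper_width: 0.0532
```

Emit:
send_rows(
  plan=[
    [[0,0,0],[0,0,0]],
    [[0,0,0],[0,0,0]],
    [[0,0,0],[0,0,0]],
    [[0,0,0],[0,0,0]],
    [[0,0,0],[0,0,0]],
  ],
)

```text
time_s: 29.35
tcp_pos: [0.4311, 0.0883, 0.0513]
eef_rot: [8.0, 89.7, -172.3]
contact_force: [-1.3, 0.9, 7.2]
gripper_width: 0.0344
```

Emit:
send_rows(
  plan=[
    [[-0.1,0,0],[0,0,0]],
    [[-0.25,0,0],[0,0,0]],
    [[-0.45,0,0],[0,0,0]],
    [[-0.7,0,0],[0,0,0]],
    [[-0.8,0,0],[0,0,0]],
  ],
)

```text
time_s: 29.85
tcp_pos: [0.4327, 0.0889, 0.1742]
eef_rot: [-18.1, 89.9, 161.6]
contact_force: [0.3, 0.6, -1.9]
gripper_width: 0.0345
```

```bash
python3 -c "from go import *;r.capture('wrist');to(.6505,.2165,.172)"
```

```text
t 29.9 pos [0.4333 0.0892 0.1753] w 0.0347 F [1.4 0.4 1.6]
shift [ 0.023 -0.856 -1.444] turn [-0.006  0.001  0.002] R [[-0.001, -0.005, -1.0], [0.002, -1.0, 0.005], [-1.0, -0.002, 0.001]]
```

Emit:
send_rows(
  plan=[
    [[0,-0.06,-0.1],[0,0,0]],
    [[0,-0.14,-0.24],[0,0,0]],
    [[0,-0.24,-0.4],[0,0,0]],
    [[0,-0.33,-0.56],[0,0,0]],
    [[0,-0.43,-0.73],[0,0,0]],
  ],
)

```text
time_s: 30.4
tcp_pos: [0.5434, 0.1532, 0.1744]
eef_rot: [-23.8, 89.9, 155.9]
contact_force: [0.6, -0.9, -1.2]
gripper_width: 0.0347
```

Emit:
send_rows(
  plan=[
    [[0,-0.1,-0.17],[0,0,0]],
    [[0,-0.2,-0.34],[0,0,0]],
    [[0,-0.3,-0.51],[0,0,0]],
    [[0,-0.38,-0.64],[0,0,0]],
    [[0,-0.425,-0.715],[0,0,0]],
  ],
)

```text
time_s: 30.9
tcp_pos: [0.6518, 0.2169, 0.1721]
eef_rot: [3.7, 89.7, -176.6]
contact_force: [0.7, 0.2, -2.0]
gripper_width: 0.0342
```

```bash
python3 - <<'E'
from go import *
w=r.capture('wrist')
for d in r.trace(w,"green_coaster_top")[:1]:
    v,u=np.nonzero(d["mask"]); p=onplane(w,np.c_[u,v],.006); print(d["score"],p.min(0).round(4),p.max(0).round(4))
to(.6505,.2165,.0535)
E
```

```text
0.98 [0.6194 0.1774 0.006 ] [0.689  0.2552 0.006 ]
t 31.0 pos [0.6515 0.2168 0.1719] w 0.0342 F [-1.  -0.7 -1.6]
shift [0.789 0.002 0.003] turn [-0.007  0.006 -0.001] R [[-0.005, -0.005, -1.0], [-0.0, -1.0, 0.005], [-1.0, 0.0, 0.005]]
```

Emit:
send_rows(
  plan=[
    [[0.15,0,0],[0,0.006,0]],
    [[0.35,0,0],[0,0.006,0]],
    [[0.55,0,0],[0,0.006,0]],
    [[0.72,0,0],[0,0.006,0]],
    [[0.79,0,0],[0,0.006,0]],
  ],
)

```text
time_s: 31.5
tcp_pos: [0.6486, 0.2154, 0.0504]
eef_rot: [34.2, 89.7, -146.1]
contact_force: [-9.2, -2.5, 31.8]
gripper_width: 0.0347
```

Emit:
send_rows(
  plan=[
    [[0,0,0],[0,0,0]],
    [[0,0,0],[0,0,0]],
    [[0,0,0],[0,0,0]],
    [[0,0,0],[0,0,0]],
    [[0,0,0],[0,0,0]],
  ],
  jaw=1,
)

```text
time_s: 32.0
tcp_pos: [0.6489, 0.2156, 0.0511]
eef_rot: [34.5, 89.8, -145.9]
contact_force: [-0.1, 0.0, -0.6]
gripper_width: 0.0689
```

Emit:
send_rows(
  plan=[
    [[-0.15,0,0],[0,0,0]],
    [[-0.35,0,0],[0,0,0]],
    [[-0.6,0,0],[0,0,0]],
    [[-0.9,0,0],[0,0,0]],
    [[-1.0,0,0],[0,0,0]],
  ],
)

```text
time_s: 32.5
tcp_pos: [0.6515, 0.2167, 0.2072]
eef_rot: [-167.8, 89.8, 11.9]
contact_force: [-0.2, 0.6, 0.6]
gripper_width: 0.0873
```

Emit:
send_rows(
  plan=[
    [[0,0.15,0.15],[0,0,0]],
    [[0,0.3,0.3],[0,0,0]],
    [[0,0.45,0.45],[0,0,0]],
    [[0,0.6,0.6],[0,0,0]],
    [[0,0.6,0.6],[0,0,0]],
  ],
)

```text
time_s: 33.0
tcp_pos: [0.5585, 0.125, 0.2076]
eef_rot: [-157.8, 89.8, 21.9]
contact_force: [1.1, 0.9, 1.2]
gripper_width: 0.0874
```

```bash
python3 - <<'E'
from go import *
ps={k:r.capture(k) for k in("top","side","wrist")};save(ps["side"],"fin.png",(130,60,370,290),2.5)
for k,p in ps.items():
  c=cloud(p,p["range_z"]>0)
  for n,x,y,z in[("green",.6505,.2165,.076),("red",.635,-.0135,.082),("blue",.431,-.088,.084),("white",.4275,.2587,.08),("garlic",.543,-.018,.05)]:
    q=c[(abs(c[:,2]-z)<.01)&(np.hypot(c[:,0]-x,c[:,1]-y)<.035)]
    if len(q)>50:
      m=(q.min(0)+q.max(0))/2;print(k,n,m.round(4),"off mm",((m-[x,y,z])*1000).round(1),np.ptp(q,axis=0).round(3))
print(r.get_state()["contact_force"].round(1))
E
```

```text
top red [ 0.6328 -0.0126  0.0802] off mm [-2.2  0.9 -1.8] [0.035 0.032 0.016]
top blue [ 0.4313 -0.0877  0.0813] off mm [ 0.3  0.3 -2.7] [0.035 0.035 0.014]
top white [0.4297 0.2542 0.0771] off mm [ 2.2 -4.5 -2.9] [0.034 0.035 0.014]
top garlic [ 0.5447 -0.0162  0.0464] off mm [ 1.7  1.8 -3.6] [0.023 0.03  0.013]
side green [0.6466 0.2148 0.0716] off mm [-3.9 -1.7 -4.4] [0.033 0.035 0.011]
side red [ 0.6317 -0.0137  0.0772] off mm [-3.3 -0.2 -4.8] [0.035 0.037 0.01 ]
side blue [ 0.4316 -0.0899  0.0792] off mm [ 0.6 -1.9 -4.8] [0.032 0.035 0.01 ]
side white [0.4299 0.2533 0.0757] off mm [ 2.4 -5.4 -4.3] [0.034 0.037 0.011]
side garlic [ 0.5438 -0.0206  0.0459] off mm [ 0.8 -2.6 -4.1] [0.023 0.018 0.012]
wrist green [0.6478 0.215  0.0726] off mm [-2.7 -1.5 -3.4] [0.034 0.035 0.013]
wrist red [ 0.6328 -0.0128  0.0786] off mm [-2.2  0.7 -3.4] [0.034 0.035 0.013]
wrist white [0.4242 0.2429 0.0768] off mm [ -3.3 -15.8  -3.2] [0.019 0.013 0.011]
wrist garlic [ 0.5442 -0.0154  0.0475] off mm [ 1.2  2.6 -2.5] [0.026 0.028 0.015]
[-0.5  0.5  0.6]
```

View pics/fin.png

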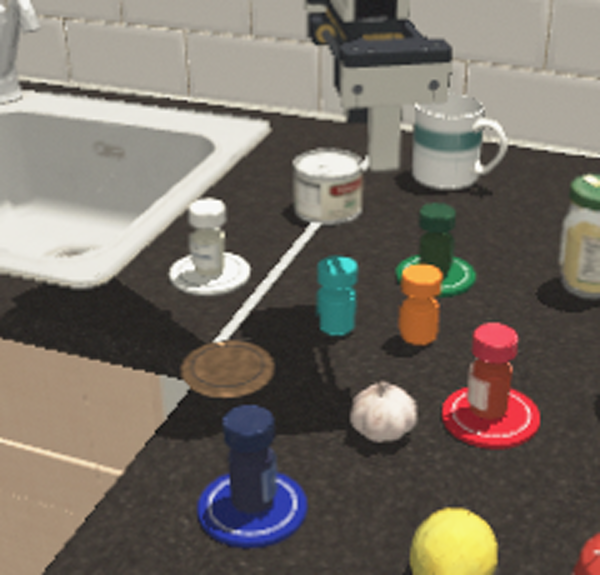

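The picture shows all four jars upright on matching coasters, the cork coaster empty and the garlic in place. The offsets are at most about 6 mm; the wrist reading for white is larger, but it saw only part of the lid.

```bash
python3 -c "from plant import r;print(r.close_job())"
```

```text
the job is handed in; nothing more can be done
None
```

All four jars now stand upright on the coasters matching their lids, and the job is handed in at about 33 s of the 118 s. I moved green to the cork coaster, then white, blue and red to their homes, and finally green from cork to its own.

**Jar positions:** in the last pictures the lid centres are off the coaster centres by about 4 mm (green), 3 mm (red), 2 mm (blue) and 6 mm (white), against the 15 mm limit.

**Garlic and arm:** the garlic is within about 3 mm of where it was first measured, which is within the measuring noise. The gripper is open and clear of everything, with about 0 N on it.

**Checks that disagreed:**
- The wrist camera put white about 16 mm off, but it saw only a sliver of that lid at the picture's edge. I relied on the top and side cameras, which agree.
- Lowering the last four jars ended about 1 mm too deep, with a brief 27–32 N at the wrist, well below the 120 N limit.

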